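# Third hand: hold a pipe stub against a flange for tack-welding

### The arm

A 7-joint arm with a two-finger parallel gripper is mounted at the origin on the work surface. World frame = base frame: x ahead of the robot, y to its left, z up, the work surface at z = 0. Lengths are in mm, angles in rad, forces in N, time in s.
With the tool pointing down it reaches from about 425 to 950 mm from the base axis. Payload 16.7 kg.
Tool frame: the origin (TCP) lies on the centre line of the jaws, within the pads' length; the fingertips stand 14 mm ahead of it and the grasp point (between the pads) lies 5 mm behind it; z points along the fingers, y is the line along which they close (so a half turn about z gives the same grasp; the last joint's range is limited). The gripper opens to 94 mm and grips with 3 to 60 N. Pads are 16 mm wide; open, the fingers measure 119 mm over their backs; the gripper's body (75 mm by 177 mm) begins 78 mm behind the grasp point.
Start: joints at [1.044, 0.426, 0.074, 1.606, -0.034, 1.111, -0.067], TCP at [248.331, -627.62, 219.467] pointing down, gripper open.
Joint ranges: [-2.85, 2.85], [-0.5, 2.14], [-1.23, 1.37], [0.21, 2.46], [-1.02, 4.16], [0.16, 2.05], [-2.73, 2.73]. Speed limits (rad/s): [1.89, 1.89, 2.39, 2.39, 3.01, 3.01, 3.01].

### API

Orientations are given as a rotation vector (axis times angle).
In Python, from workcell import manip gives the robot as it stands.
- The arm moves only by the shell command python3 -m handwheel 'ROWS' [OPENING] [FORCE]. ROWS is JSON, a list of rows, each a list of 6 numbers: the shift along the tool's x, y, z scaled (see below), then the turn, a rotation vector about the tool's x, y, z scaled (see below). In form: [[tx, ty, tz, ax, ay, az], ...]. A call has exactly 5 rows; each row is the pose to reach, as a shift and turn from the pose commanded when the call began, along the tool's axes at that moment, turning the shorter way round; what a row does not reach only later rows make up. The controller multiplies each number of a shift by 50 cm and each number of a turn by 180 degrees. A row lasts 1/12 s, in which the tool goes at most 41.7 mm and 7.16 degrees, less where a joint would pass 70% of its speed; a pose out of reach is approached as far as the arm can. A call with a number of a shift or a turn outside -1 to 1 is refused whole. A call with a gripper value outside its range is refused whole. OPENING is the closure, from 0 (fully open) to 1 (shut), set as the call begins (- or left out, the last holds). The fingers move at their own pace and stop on an object; FORCE is the grip in N (left out, the last holds). Time passes only in rows, so rows that repeat a pose let the fingers close, or fill a call up. It gives the time, the measured TCP pose, the force, the opening and the grip force at its end, in the units of the state.
- manip.get_state(): the state, without advancing time (a new reading comes with each control period).
- manip.camera(name): name is "scene" or "top"; returns the picture (480x640x3 uint8, red, green, blue); there is no depth.
- manip.camera_params(name): a dict with "fov_y" (degrees; the focal length in pixels is half the picture's height over the tangent of half this angle, whatever the lens; pixels are square), "cx", "cy" (the principal point, pixels), "camera_from_world" (4x4, takes a point from world to camera coordinates). Camera axes: x right, y up, looking along -z (the intrinsics and any distortion apply to the point x, -y, -z); pixel columns grow to the right and rows downward; lengths in mm; the calibration is good to about 2 mm. A picture is of the moment at which its call begins. camera_params takes no time and is no camera call.
- manip.sign_off(): hands the job in; it is judged then, once.
The state is a dict: "time": time; "joint_pos": joint angles; "joint_vel": joint speeds; "effort": joint torques, N m; "ee_pos": TCP position; "ee_rot": TCP orientation; "force": force on the tool from outside, world axes, zero at the start; "wrist_torque": the same for the moment, N m; "gripper_width": finger opening in mm; "grasp_force": force on a finger pad.
Only numpy, scipy, OpenCV 4.12 (cv2) and the standard library are available. Lean on these libraries where they do the work, as an engineer would, in place of code of your own. Each camera call takes 0.05 s, during which the arm holds its last target. There are 200 camera calls.

### The job

I am about to tack-weld the pipe stub (the longer pipe, threaded at one end only) to the round flange bolted upright in the welding jig, and I need a third hand. Lay the stub down in the jig's two vee-blocks with its plain end towards the flange, bring it up to the flange without ramming it and press it square against the face with a steady push of about 12 newtons (between 6 and 20), for at least three seconds. Finish while still holding and pushing it, do not let go, and leave the other loose things on the bench where they are.

Things in the scene. Friction and masses are not known exactly. Their poses are not given: they have to be found in the camera images.
- pipe_center (a point): centre, on its axis, of the pipe stub to be held: straight dark iron pipe, 34 mm outside diameter, 150 mm long, about 0.36 kg, lying on the bench so its axis is 17 mm up (it does not roll by itself); one end (the -x end) has a bright cut screw thread over its last 28 mm, the other (+x) is plain and cut square. x runs along the pipe from threaded to plain end, z up as it lies. It can be gripped anywhere across its diameter
- pipe_plain (a point): centre of the pipe stub's plain end face, 75 mm from pipe_center along +x of the pipe
- pipe_thread (a point): centre of the pipe stub's threaded end face, 75 mm from pipe_center along -x of the pipe
- pipe: the pipe stub itself; origin below its middle on the underside (17 mm under pipe_center), axes as for pipe_center
- jig: the welding jig, fixed to the bench: steel base plate 240 x 120 x 12 mm on the bench, origin at the middle of its underside. Its x runs level along the axis of the vee-blocks towards the flange, z up. The axis of a pipe lying in the vee-blocks is 62 mm above the bench, straight above the jig's x axis. Highest point: the angle plate behind the flange, 110 mm above the bench
- vees: the two steel vee-blocks of the jig (same origin and axes as the jig): each 18 mm thick along x, 56 mm wide, with a 90 degree groove open upwards, 36 mm wide at the top; block tops are 56 mm above the bench. 70 mm of free room lies between the two blocks (jig x from -29 to +41 mm) down to the base plate top at 12 mm. Their faces are ground smooth and oiled (friction about 0.12), so the pipe slides along them easily as long as it is not pressed down hard
- flange: the round steel flange, 90 mm diameter, 10 mm thick, standing upright on the jig, bolted rigidly to its angle plate with four hex bolts (heads 5 mm proud, on a 68 mm circle, clear of the pipe); same origin and axes as the jig. Rigid: it does not give
- flange_face (a point): centre of the flange's face that looks at the vee-blocks, on the pipe's axis: 75 mm from the jig's origin along its x and 62 mm up. The pipe's plain end goes here; pipe_center then stands 75 mm before it, midway between the vee-blocks (within 6 mm)
- vee_near (a point): point on the axis of a seated pipe above the middle of the vee-block nearer the flange, 25 mm before the flange face
- vee_far (a point): the same above the other vee-block, 113 mm before the flange face
- nipple_center (a point): centre of another, shorter iron pipe, 100 mm long, 34 mm diameter, threaded at both ends: not wanted, leave it
- hammer: hammer lying on the bench, leave it
- wrench: open-ended wrench lying flat between the robot and the jig, leave it
- elbow: cast iron 90 degree pipe elbow, about 70 x 70 mm, 48 mm high, leave it
- magnet: triangular welding magnet, about 75 mm sides, 16 mm high, lying flat, leave it
- spare_flange: loose ring flange lying flat, 90 mm diameter, 10 mm high, leave it
- paste_tin: closed round tin of thread compound, white, 70 mm diameter, 75 mm tall, standing, leave it

How it is judged:
By the outcome, as a careful person would: the job done as asked, in the order asked, and still so for the second after the job is handed in, while the arm keeps its last pose, push and grip.
It also fails if it takes over 61 s, if anything falls off the work surface, if the arm or the gripper's body presses on something with over 40 N, if the wrist force passes 120 N, or if a joint passes its speed limit or range.

## Working session

There is one attempt and no reset: what is moved stays moved. The work goes in short steps, Python scripts to look and compute and a shell command to move; the robot and the scene stay as the last step left them, time stands still between calls to the robot, and variables do not carry over. Pictures are saved under pics/ and viewed, at most 10 in all, crops included, and the job is handed in when it is done.

```bash
mkdir -p pics; cat > h.py <<'E'
from workcell import manip
import numpy as np, cv2
def snap(n,f):
    im=manip.camera(n); cv2.imwrite('pics/'+f,im[:,:,::-1]); return im
E
python3 - <<'E'
from h import *
for n in('top','scene'):
    snap(n,n+'0.png'); print(manip.camera_params(n))
print(manip.get_state())
E
ls
```

```text
{'fov_y': 53.12184671133026, 'cx': 329.75797032886663, 'cy': 236.43822965345822, 'camera_from_world': array([[ 2.03209716e-02, -9.99790907e-01,  2.28065596e-03,
         6.58306830e+01],
       [ 9.98168866e-01,  2.04178882e-02,  5.69387856e-02,
        -5.63430473e+02],
       [-5.69734463e-02,  1.11942833e-03,  9.98375066e-01,
        -1.00441512e+03],
       [ 0.00000000e+00,  0.00000000e+00,  0.00000000e+00,
         1.00000000e+00]])}
{'fov_y': 55.63839096032534, 'cx': 315.2942133962181, 'cy': 244.33198825492744, 'camera_from_world': array([[ 5.84549495e-01,  8.11285321e-01,  1.08635417e-02,
        -3.87042858e+02],
       [-6.44369006e-01,  4.56062903e-01,  6.13836471e-01,
         2.96273586e+02],
       [ 4.93042060e-01, -3.65817928e-01,  7.89358455e-01,
        -1.46598716e+03],
       [ 0.00000000e+00,  0.00000000e+00,  0.00000000e+00,
         1.00000000e+00]])}
{'time': 0.1, 'joint_pos': array([ 1.04449893,  0.42666158,  0.07382377,  1.60650539, -0.03409113,
        1.11082165, -0.06710126]), 'joint_vel': array([-0.00066296, -0.00178971, -0.00141665, -0.00299406,  0.0002425 ,
        0.00101747,  0.00070372]), 'effort': array([ 8.89533840e-03, -9.37463093e+01,  3.67698513e+00, -4.55043769e+01,
       -4.85859287e-02,  1.68351625e-02,  1.12739892e-04]), 'ee_pos': array([ 248.2179302 , -627.30754333,  218.86661975]), 'ee_rot': array([-3.08492199e+00, -5.88168782e-01,  4.49027058e-04]), 'force': array([ 0.21511859, -1.23973634, -0.00466581]), 'wrist_torque': array([-0.02215497,  0.04889253,  0.00148344]), 'grasp_force': 0.0, 'gripper_width': 93.60387563575067}
h.py
pics
```

View pics/top0.png

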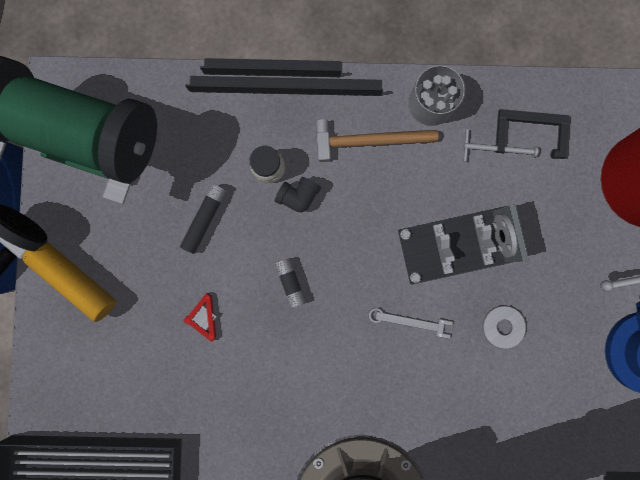

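View pics/scene0.png

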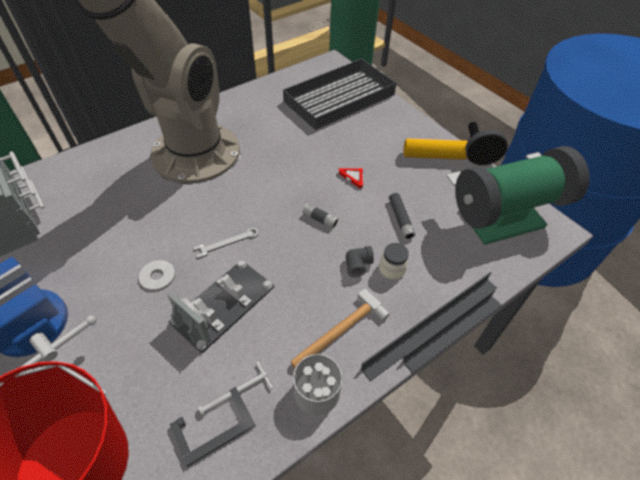

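The top view shows the pipe with its bright thread end at about (217,190) and its plain end at about (187,250). The jig base runs from (400,240) to (530,235), with the flange on the right at about (505,237). The wrench is at (412,322) and the nipple at (290,282). The scene view agrees.

```bash
python3 - <<'E'
from h import *
im=cv2.imread('pics/top0.png')
a=cv2.resize(im[175:265,165:245],None,fx=5,fy=5,interpolation=cv2.INTER_CUBIC)
b=cv2.resize(im[195:285,395:475+70],None,fx=5,fy=5,interpolation=cv2.INTER_CUBIC)[:, :]
a=cv2.resize(a,(267,300));b=cv2.resize(b,(533,320))
a=cv2.copyMakeBorder(a,0,20,0,0,cv2.BORDER_CONSTANT)
c=np.hstack([a,b]); c=np.clip(c.astype(float)*1.6,0,255).astype('uint8')
cv2.imwrite('pics/crop1.png',c)
E
```

```text
(no output)
```

View pics/crop1.png

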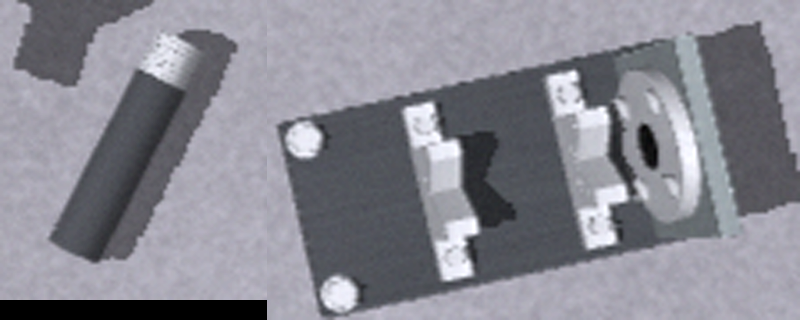

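```bash
cat >> h.py <<'E'
def cam(n):
    p=manip.camera_params(n); f=240/np.tan(np.radians(p['fov_y']/2)); return p,f
def ray(n,uv,z):
    p,f=cam(n); T=p['camera_from_world']; R,t=T[:3,:3],T[:3,3]
    d=R.T@np.array([(uv[0]-p['cx'])/f,-(uv[1]-p['cy'])/f,-1]); c=-R.T@t
    return c+d*(z-c[2])/d[2]
def proj(n,P):
    p,f=cam(n); q=p['camera_from_world']@np.r_[P,1]; return np.array([p['cx']+f*q[0]/-q[2],p['cy']-f*q[1]/-q[2]])
def edge(g,a,b,w=4,m=40):
    """sub-pixel edge points near segment a-b -> fitted line (point, dir)"""
    a,b=np.float32(a),np.float32(b); d=(b-a)/np.linalg.norm(b-a); n=np.array([-d[1],d[0]]); s=np.arange(-w,w+.1,.25)
    pts=[]
    for k in np.linspace(.08,.92,m):
        q=a+k*(b-a)+s[:,None]*n
        v=cv2.remap(g,q[:,0].astype('f4')[None],q[:,1].astype('f4')[None],cv2.INTER_LINEAR)[0]
        gr=abs(np.gradient(cv2.GaussianBlur(v[None],(9,1),2)[0])); pts.append(q[gr.argmax()])
    l=cv2.fitLine(np.float32(pts),cv2.DIST_HUBER,0,.5,.01).ravel(); return l[2:],l[:2]
def cross(l1,l2):
    k=np.linalg.solve(np.c_[l1[1],-l2[1]],l2[0]-l1[0]); return l1[0]+k[0]*l1[1]
E
python3 - <<'E'
from h import *
g=cv2.imread('pics/top0.png').mean(2).astype('f4')
A=lambda x,y:(165+x/3.3375,175+y/3.333)
B=lambda x,y:(395+(x-267)/3.553,195+y/3.556)
# pipe
L=edge(g,A(52,238),A(137,72),2);R=edge(g,A(98,262),A(187,88),2);P=edge(g,A(50,240),A(98,262),3)
T=edge(g,A(152,32),A(198,48),3)
pc=[cross(L,P),cross(R,P),cross(L,T),cross(R,T)]
w=[ray('top',u,17) for u in pc]
pl=(w[0]+w[1])/2; th=(w[2]+w[3])/2
print('pipe',pl,th,np.linalg.norm(pl-th),np.linalg.norm(w[0]-w[1]),'ang',np.degrees(np.arctan2(*(pl-th)[1::-1])))
# jig
E=edge(g,B(278,125),B(322,316),3); S=edge(g,B(322,316),B(700,241),3); N=edge(g,B(278,125),B(600,52),3)
c1,c2=ray('top',cross(E,N),12),ray('top',cross(E,S),12)
s1=ray('top',S[0]+30*S[1],12)-ray('top',S[0]-30*S[1],12); n1=ray('top',N[0]+30*N[1],12)-ray('top',N[0]-30*N[1],12)
print('jig',c1,c2,np.linalg.norm(c1-c2)); ang=lambda v:np.degrees(np.arctan2(v[1],v[0]))
print(ang(s1),ang(n1),ang(c1-c2)-90)
E
```

```text
pipe [525.77995982 380.56142414  17.        ] [663.28269688 315.76476533  17.        ] 152.00529494341808 35.28053122127082 ang 154.76835580367043
jig [579.76288749 -66.22172459  12.        ] [463.42723408 -94.75994265  12.        ] 119.78486609318495
-76.48819311416123 -76.06873511216712 -76.21698226154359
```

```bash
M="python3 -m handwheel"
for i in 1 2 3; do $M '[[0.057,-0.031,0,0,0,0],[0.114,-0.063,0,0,0,0],[0.172,-0.094,0,0,0,0],[0.229,-0.126,0,0,0,0],[0.286,-0.157,0,0,0,0]]' 0 | tail -c 600; done
for i in 1 2 3; do $M '[[0.025,-0.054,0,0,0,0],[0.05,-0.109,0,0,0,0],[0.076,-0.163,0,0,0,0],[0.1,-0.218,0,0,0,0],[0.126,-0.272,0,0,0,0]]' | tail -c 300; done
$M '[[0.025,-0.054,0,0,0,0.026],[0.05,-0.109,0,0,0,0.052],[0.076,-0.163,0,0,0,0.078],[0.1,-0.218,0,0,0,0.104],[0.126,-0.272,0,0,0,0.13]]'
$M '[[0,0,0.02,0,0,0.026],[0,0,0.04,0,0,0.052],[0,0,0.06,0,0,0.078],[0,0,0.08,0,0,0.104],[0,0,0.1,0,0,0.13]]'
python3 - <<'E'
from h import *
s=manip.get_state();print(s['time'],s['ee_pos'],s['ee_rot'],s['joint_pos'])
E
```

```text
time: 0.52
ee_pos: [353.0, -500.6, 219.2]
ee_rot: [-3.086, -0.588, 0.0]
force: [0.6, 0.1, 0.2]
gripper_width: 93.9
grasp_force: 0.0
time: 0.93
ee_pos: [457.1, -374.9, 219.3]
ee_rot: [-3.086, -0.588, 0.0]
force: [-0.4, -0.4, -0.7]
gripper_width: 94.1
grasp_force: 0.0
time: 1.35
ee_pos: [561.3, -249.3, 219.3]
ee_rot: [-3.086, -0.588, 0.001]
force: [0.2, -1.5, -0.5]
gripper_width: 93.9
grasp_force: 0.0
time: 1.77
ee_pos: [568.7, -99.7, 219.2]
ee_rot: [-3.086, -0.588, 0.001]
force: [-0.0, 0.7, -0.1]
gripper_width: 94.0
grasp_force: 0.0
time: 2.18
ee_pos: [577.3, 49.9, 219.3]
ee_rot: [-3.086, -0.588, 0.001]
force: [1.0, -0.1, 0.2]
gripper_width: 93.8
grasp_force: 0.0
time: 2.6
ee_pos: [585.9, 199.5, 219.3]
ee_rot: [3.086, 0.588, -0.001]
force: [0.6, -0.3, 0.1]
gripper_width: 94.5
grasp_force: 0.0
time: 3.02
ee_pos: [594.4, 349.1, 219.1]
ee_rot: [3.141, -0.056, -0.001]
force: [0.2, 0.0, 0.4]
gripper_width: 94.1
grasp_force: 0.0
time: 3.43
ee_pos: [594.6, 347.5, 168.5]
ee_rot: [3.064, -0.692, -0.001]
force: [0.1, 0.5, 0.4]
gripper_width: 93.9
grasp_force: 0.0
3.4333 [594.59917781 347.52343388 168.54476107] [ 3.06391154e+00 -6.91913942e-01 -9.89182034e-04] [-0.50631717  0.49776031 -0.16157999  1.60790016  0.08881499  1.04394153
 -2.70837832]
```

```bash
M="python3 -m handwheel"
$M '[[0,0,0.045,0,0,-0.001],[0,0,0.09,0,0,-0.001],[0,0,0.135,0,0,-0.001],[0,0,0.18,0,0,-0.001],[0,0,0.22,0,0,-0.001]]'
$M '[[0,0,0.022,0,0,0],[0,0,0.042,0,0,0],[0,0,0.06,0,0,0],[0,0,0.072,0,0,0],[0,0,0.079,0,0,0]]'
for i in 1 2 3; do $M '[[0,0,0,0,0,0],[0,0,0,0,0,0],[0,0,0,0,0,0],[0,0,0,0,0,0],[0,0,0,0,0,0]]' 1 50; done
python3 - <<'E'
from h import *
s=manip.get_state();print(s['time'],s['ee_pos'],s['ee_rot'],s['joint_pos'],s['wrist_torque'])
E
```

```text
time: 3.85
ee_pos: [594.3, 347.4, 57.7]
ee_rot: [3.066, -0.681, -0.001]
force: [0.2, 0.7, -0.5]
gripper_width: 93.8
grasp_force: 0.0
time: 4.27
ee_pos: [594.8, 347.8, 19.7]
ee_rot: [-3.067, 0.681, 0.0]
force: [-0.1, 0.2, -0.6]
gripper_width: 93.9
grasp_force: 0.0
time: 4.68
ee_pos: [595.0, 347.9, 20.5]
ee_rot: [-3.066, 0.681, -0.001]
force: [0.5, 0.7, -0.4]
gripper_width: 63.9
grasp_force: 0.0
time: 5.1
ee_pos: [594.8, 347.6, 20.0]
ee_rot: [3.067, -0.681, -0.0]
force: [0.4, -2.0, 1.2]
gripper_width: 33.1
grasp_force: 50.0
time: 5.52
ee_pos: [594.7, 347.6, 20.0]
ee_rot: [3.067, -0.681, -0.0]
force: [-1.7, -1.7, 1.9]
gripper_width: 33.0
grasp_force: 50.0
5.5167 [594.72384541 347.57571617  20.01830637] [ 3.06664031e+00 -6.81041781e-01 -2.69837747e-04] [-0.54094232  0.66034356 -0.11411796  1.69864155  0.09867423  0.78849825
 -2.70877321] [-0.50434435  0.42449342 -0.05050916]
```

```bash
M="python3 -m handwheel"
$M '[[0,0,-0.01,0,0,0],[0,0,-0.03,0,0,0],[0,0,-0.06,0,0,0],[0,0,-0.1,0,0,0],[0,0,-0.14,0,0,0]]'
$M '[[0.004,0.01,-0.04,0,0,0],[0.012,0.034,-0.08,0,0,0],[0.026,0.07,-0.115,0,0,0],[0.044,0.12,-0.14,0,0,0],[0.065,0.18,-0.16,0,0,0]]' | head -4
for i in 1 2; do $M '[[0.024,0.067,0,0,0,0],[0.048,0.134,0,0,0,0],[0.072,0.2,0,0,0,0],[0.096,0.267,0,0,0,0],[0.12,0.334,0,0,0,0]]' | head -4; done
$M '[[0.02,0.056,0,0,0,0],[0.035,0.1,0,0,0,0],[0.045,0.13,0,0,0,0],[0.052,0.146,0,0,0,0],[0.056,0.153,0,0,0,0]]' | head -4
for i in 1 2 3 4; do $M '[[0,0,0,0,0,-0.035],[0,0,0,0,0,-0.07],[0,0,0,0,0,-0.107],[0,0,0,0,0,-0.143],[0,0,0,0,0,-0.179]]' | head -4; done
python3 - <<'E'
from h import *
s=manip.get_state();print(s['time'],s['ee_pos'],s['ee_rot'],s['joint_pos'],s['wrist_torque'],s['force'],s['gripper_width'])
snap('top','t2.png');snap('scene','s2.png')
a=cv2.imread('pics/t2.png')[150:350,300:600];b=cv2.imread('pics/s2.png')[170:370,120:420]
cv2.imwrite('pics/c2.png',cv2.resize(np.vstack([a,b]),None,fx=1.5,fy=1.5))
E
```

```text
time: 5.93
ee_pos: [594.8, 347.9, 92.0]
ee_rot: [-3.066, 0.681, -0.0]
force: [-0.3, -0.2, -3.0]
gripper_width: 32.7
grasp_force: 50.0
time: 6.35
ee_pos: [586.3, 253.3, 172.9]
ee_rot: [-3.065, 0.677, -0.003]
force: [0.1, -0.3, -3.4]
time: 6.77
ee_pos: [569.7, 74.3, 171.7]
ee_rot: [-3.066, 0.68, -0.003]
force: [0.8, -0.3, -2.5]
time: 7.18
ee_pos: [553.5, -102.5, 171.7]
ee_rot: [-3.066, 0.68, -0.003]
force: [1.1, -0.5, -2.9]
time: 7.6
ee_pos: [546.6, -183.3, 171.1]
ee_rot: [-3.066, 0.683, -0.002]
force: [-0.0, 0.6, -3.7]
time: 8.02
ee_pos: [547.2, -180.6, 170.6]
ee_rot: [-3.134, -0.209, -0.001]
force: [0.4, -0.4, -3.5]
time: 8.43
ee_pos: [547.1, -180.6, 170.6]
ee_rot: [-2.954, -1.07, -0.001]
force: [0.3, 0.5, -2.8]
time: 8.85
ee_pos: [547.1, -180.6, 170.6]
ee_rot: [2.541, 1.848, 0.001]
force: [0.3, -0.4, -3.0]
time: 9.27
ee_pos: [547.1, -180.7, 170.6]
ee_rot: [1.928, 2.48, 0.001]
force: [0.4, -0.3, -3.1]
9.2667 [ 547.07515984 -180.65892319  170.64682357] [1.92814195e+00 2.47978268e+00 8.38779921e-04] [ 0.50850815  0.33955536 -0.36835388  1.8619632   0.14601152  0.96569214
  0.32509039] [-0.04412208 -0.07482064 -0.0294445 ] [ 0.39344953 -0.2599499  -3.05949536] 33.003420559100114
```

View pics/c2.png

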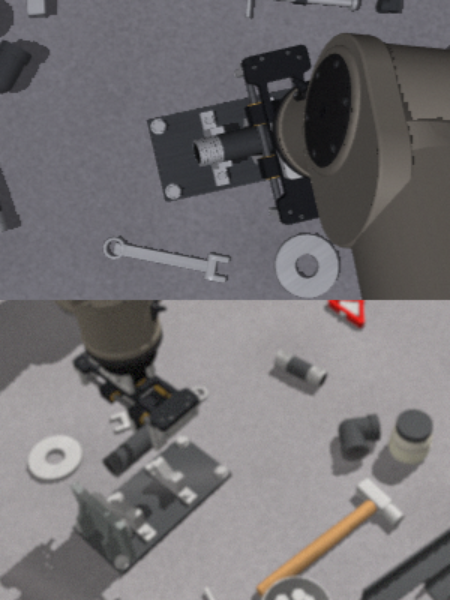

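```bash
M="python3 -m handwheel"
$M '[[-0.007,-0.002,0.03,0,0,0.003],[-0.007,-0.002,0.07,0,0,0.003],[-0.007,-0.002,0.11,0,0,0.003],[-0.007,-0.002,0.145,0,0,0.003],[-0.007,-0.002,0.17,0,0,0.003]]'
$M '[[0,0,0.01,0,0,0],[0,0,0.016,0,0,0],[0,0,0.02,0,0,0],[0,0,0.022,0,0,0],[0,0,0.024,0,0,0]]'
$M '[[0,0,0.002,0,0,0],[0,0,0.004,0,0,0],[0,0,0.006,0,0,0],[0,0,0.008,0,0,0],[0,0,0.008,0,0,0]]'
python3 - <<'E'
from h import *
s=manip.get_state();print(s['time'],s['ee_pos'],s['ee_rot'],s['wrist_torque'],s['force'])
E
```

```text
time: 9.78
ee_pos: [546.3, -184.9, 83.8]
ee_rot: [-1.953, -2.46, 0.0]
force: [-0.3, -0.0, -3.0]
gripper_width: 33.0
grasp_force: 50.0
time: 10.2
ee_pos: [546.9, -185.9, 73.7]
ee_rot: [1.949, 2.463, 0.001]
force: [-0.1, -0.3, -3.3]
gripper_width: 32.6
grasp_force: 50.0
time: 10.62
ee_pos: [546.3, -185.7, 68.9]
ee_rot: [-1.949, -2.464, 0.0]
force: [-0.3, 0.2, -2.6]
gripper_width: 33.1
grasp_force: 50.0
10.6167 [ 546.34214619 -185.74930483   68.85294086] [-1.94904933e+00 -2.46366959e+00  2.88279262e-05] [ 0.01572032 -0.07431251 -0.00505633] [-0.26140601  0.24686748 -2.60120238]
```

```bash
M="python3 -m handwheel"
for i in 1 2 3; do $M '[[0,0,0.001,0,0,0],[0,0,0.002,0,0,0],[0,0,0.002,0,0,0],[0,0,0.002,0,0,0],[0,0,0.002,0,0,0]]'; python3 -c "
from h import *
s=manip.get_state();print(s['wrist_torque'],s['force'],s['ee_pos'])"; done
```

```text
time: 11.03
ee_pos: [546.4, -185.7, 68.0]
ee_rot: [-1.949, -2.464, -0.0]
force: [-1.0, 0.4, -3.6]
gripper_width: 33.1
grasp_force: 50.0
[-0.00712628 -0.04173984  0.00194997] [-0.97249671  0.37958656 -3.63361562] [ 546.44225642 -185.7256638    68.00819696]
time: 11.45
ee_pos: [546.4, -185.7, 67.0]
ee_rot: [-1.949, -2.464, -0.0]
force: [0.5, 0.7, -3.2]
gripper_width: 33.1
grasp_force: 50.0
[-0.07266453 -0.10453384 -0.04596334] [ 0.48664173  0.72673435 -3.17024458] [ 546.40203309 -185.74322389   66.98775328]
time: 11.87
ee_pos: [546.4, -185.7, 66.0]
ee_rot: [-1.949, -2.464, -0.0]
force: [0.0, 0.8, -3.0]
gripper_width: 33.0
grasp_force: 50.0
[ 0.00260649 -0.07357387  0.02137114] [ 0.04876467  0.79643522 -2.97942665] [ 546.42983281 -185.70334784   65.98585744]
```

```bash
M="python3 -m handwheel"
for i in 1 2 3; do $M '[[0,0,0.001,0,0,0],[0,0,0.001,0,0,0],[0,0,0.001,0,0,0],[0,0,0.001,0,0,0],[0,0,0.001,0,0,0]]' >/dev/null; python3 -c "
from h import *
s=manip.get_state();print(s['wrist_torque'],s['force'],s['ee_pos'],s['ee_rot'])"; done
```

```text
[-0.01912431 -0.11097689 -0.0363034 ] [-0.64682341 -0.82379522 -3.20574249] [ 546.42264939 -185.75165456   65.49175075] [-1.94911242e+00 -2.46379711e+00 -5.59401088e-05]
[-0.10974936  0.35366863  0.1902832 ] [-2.01224252  0.02870318  3.05415423] [ 546.43821584 -185.81919517   65.12575105] [ 1.94908770e+00  2.46373645e+00 -1.60246638e-05]
[-0.04413694  1.01830915  0.25521232] [-5.51126859 -0.04557421  9.01064042] [ 546.35463413 -185.86046393   64.88171395] [ 1.94893513e+00  2.46382093e+00 -3.99499195e-04]
```

```bash
M="python3 -m handwheel"
for i in 1 2; do $M '[[0,-0.0005,0,0,0,0],[0,-0.0005,0,0,0,0],[0,-0.0005,0,0,0,0],[0,-0.0005,0,0,0,0],[0,-0.0005,0,0,0,0]]' >/dev/null; python3 -c "
from h import *
s=manip.get_state();print(s['wrist_torque'],s['force'],s['ee_pos'],s['ee_rot'])"; done
```

```text
[-0.06040188  0.62844703  0.19674008] [-3.494075    0.18967564  7.7548999 ] [ 546.32716969 -185.87409221   64.89686786] [1.94876369e+00 2.46359438e+00 5.74078606e-05]
[-0.03228554  0.39090613  0.2550513 ] [-1.91492756  0.96085235  6.94264097] [ 546.34020562 -185.87106691   64.91701651] [1.94849069e+00 2.46340886e+00 5.93747226e-04]
```

```bash
M="python3 -m handwheel"
S='from h import *
s=manip.get_state();print(s["time"],s["wrist_torque"],s["force"],s["ee_pos"])'
$M '[[0,-0.0005,-0.0006,0,0,0],[0,-0.0005,-0.0006,0,0,0],[0,-0.0005,-0.0006,0,0,0],[0,-0.0005,-0.0006,0,0,0],[0,-0.0005,-0.0006,0,0,0]]' >/dev/null; python3 -c "$S"
for i in 1 2; do $M '[[-0.001,0,0,0,0,0],[-0.002,0,0,0,0,0],[-0.003,0,0,0,0,0],[-0.004,0,0,0,0,0],[-0.005,0,0,0,0,0]]' >/dev/null;  python3 -c "$S"; done
```

```text
14.3667 [ 0.15562267 -0.59988967  0.14215065] [3.1148791  0.18180758 4.10280309] [ 546.13949744 -185.8568226    65.01151346]
14.7833 [ 0.77404006 -0.50348526  0.15628557] [1.84775009 4.09520957 5.64662548] [ 546.67464657 -187.81235485   64.97702874]
15.2 [ 0.82285948 -0.52795206  0.21256085] [1.22288763 3.07894163 5.28729226] [ 547.22113252 -190.27358967   64.95525541]
```

```bash
M="python3 -m handwheel"
S='from h import *
s=manip.get_state();f=s["force"];print(s["time"],s["wrist_torque"],f,"push",-(f@[.2377,-.9713,0]).round(2),"lat",(f@[.9713,.2377,0]).round(2),s["ee_pos"])'
$M '[[-0.001,0.0002,-0.0006,0,0,0],[-0.002,0.0002,-0.0006,0,0,0],[-0.003,0.0002,-0.0006,0,0,0],[-0.004,0.0002,-0.0006,0,0,0],[-0.005,0.0002,-0.0006,0,0,0]]' >/dev/null; python3 -c "$S"
for i in 1 2; do $M '[[-0.0005,0,0,0,0,0],[-0.001,0,0,0,0,0],[-0.0015,0,0,0,0,0],[-0.002,0,0,0,0,0],[-0.0025,0,0,0,0,0]]' >/dev/null;  python3 -c "$S"; done
```

```text
15.6167 [ 0.60912901 -1.09572669  0.09664321] [4.38354301 3.23576012 1.84120286] push 2.1 lat 5.03 [ 547.78693    -193.13434827   65.14778226]
16.0333 [ 0.60543986 -1.20603288  0.08148434] [4.19445928 3.10028125 2.33859453] push 2.01 lat 4.81 [ 548.02489012 -194.36114916   65.14089161]
16.45 [ 0.59845418 -1.12670629  0.07165369] [3.77637259 2.37178738 2.12167984] push 1.41 lat 4.23 [ 548.31811015 -195.58752287   65.15716301]
```

```bash
M="python3 -m handwheel"
S='from h import *
s=manip.get_state();f=s["force"];print(s["time"],s["wrist_torque"],f,"push",-(f@[.2377,-.9713,0]).round(2),"lat",(f@[.9713,.2377,0]).round(2),s["ee_pos"])'
$M '[[-0.0005,0.0008,0,0,0,0],[-0.001,0.0008,0,0,0,0],[-0.0015,0.0008,0,0,0,0],[-0.002,0.0008,0,0,0,0],[-0.0025,0.0008,0,0,0,0]]' >/dev/null; python3 -c "$S"
for i in 1 2; do $M '[[-0.0002,0,0,0,0,0],[-0.0004,0,0,0,0,0],[-0.0006,0,0,0,0,0],[-0.0008,0,0,0,0,0],[-0.001,0,0,0,0,0]]' >/dev/null;  python3 -c "$S"; done
```

```text
16.8667 [ 0.61124234 -0.73092344  0.18407817] [2.68554418 3.00897041 3.1934354 ] push 2.28 lat 3.32 [ 548.70931968 -196.74603543   65.0728902 ]
17.2833 [ 0.55820211 -0.67131038  0.14093288] [1.96992833 1.82239798 4.09664388] push 1.3 lat 2.35 [ 548.83994917 -197.23431913   65.06799592]
17.7 [ 0.60628407 -0.56281056  0.15757874] [1.28630547 2.13661801 3.05246626] push 1.77 lat 1.76 [ 548.96951976 -197.74000404   65.07517501]
```

```bash
M="python3 -m handwheel"
S='from h import *
s=manip.get_state();f=s["force"];print(s["time"],s["wrist_torque"],f,"push",-(f@[.2377,-.9713,0]).round(2),"lat",(f@[.9713,.2377,0]).round(2),s["ee_pos"])'
for i in 1 2 3 ; do $M '[[-0.0002,0,0,0,0,0],[-0.0004,0,0,0,0,0],[-0.0006,0,0,0,0,0],[-0.0008,0,0,0,0,0],[-0.001,0,0,0,0,0]]' >/dev/null;  python3 -c "$S"; done
```

```text
18.1167 [ 0.5302089  -0.54519659  0.18890064] [2.22146337 2.19140189 3.30147407] push 1.6 lat 2.68 [ 549.08623574 -198.23076652   65.08232783]
18.5333 [ 0.5050305  -0.55629193  0.14713888] [3.39178128 2.14533787 2.8091677 ] push 1.28 lat 3.8 [ 549.17457581 -198.73728174   65.06255264]
18.95 [ 0.53066649 -0.5964182   0.18823916] [2.64339237 1.71130884 2.45688644] push 1.03 lat 2.97 [ 549.31374829 -199.19930478   65.08659202]
```

```bash
M="python3 -m handwheel"
S='from h import *
s=manip.get_state();f=s["force"];print(s["time"],s["wrist_torque"],f,"push",-(f@[.2377,-.9713,0]).round(2),"lat",(f@[.9713,.2377,0]).round(2),s["ee_pos"])'
for i in 1 2 3 ; do $M '[[-0.0002,0,0,0,0,0],[-0.0004,0,0,0,0,0],[-0.0006,0,0,0,0,0],[-0.0008,0,0,0,0,0],[-0.001,0,0,0,0,0]]' >/dev/null;  python3 -c "$S"; done
```

```text
19.3667 [ 0.59705949 -0.49248169  0.17534961] [1.69942621 2.54755715 2.66963933] push 2.07 lat 2.26 [ 549.45511267 -199.67264722   65.08196781]
19.7833 [ 0.49367013 -0.4918129   0.16502507] [1.63951429 2.99221263 3.04612486] push 2.52 lat 2.3 [ 549.57800868 -200.16108001   65.09392661]
20.2 [ 0.47987949 -0.46869791  0.16487286] [1.10467227 2.89614961 2.74974686] push 2.55 lat 1.76 [ 549.66017943 -200.64175548   65.0916231 ]
```

```bash
M="python3 -m handwheel"
S='from h import *
s=manip.get_state();f=s["force"];print(s["time"],s["wrist_torque"],f,"push",-(f@[.2377,-.9713,0]).round(2),"lat",(f@[.9713,.2377,0]).round(2),s["ee_pos"])'
for i in 1 2 3 ; do $M '[[-0.0002,0,0,0,0,0],[-0.0004,0,0,0,0,0],[-0.0006,0,0,0,0,0],[-0.0008,0,0,0,0,0],[-0.001,0,0,0,0,0]]' >/dev/null;  python3 -c "$S"; done
python3 - <<'E'
from h import *
snap('scene','s3.png')
b=cv2.imread('pics/s3.png')[240:360,140:290]
cv2.imwrite('pics/c3.png',cv2.resize(b,None,fx=4,fy=4,interpolation=cv2.INTER_CUBIC))
E
```

```text
20.6167 [ 0.47534928 -0.51465094  0.15173493] [1.65820839 2.8310046  3.45889005] push 2.36 lat 2.28 [ 549.80587061 -201.13060803   65.07800587]
21.0333 [ 0.92226244 -0.27979683  0.15991112] [1.51459068 4.98188112 3.10701325] push 4.48 lat 2.66 [ 549.86552023 -201.40947338   65.07139416]
21.45 [1.60758931 0.04329085 0.06689416] [-0.49316654  7.24864341  4.88694623] push 7.16 lat 1.24 [ 549.83854671 -201.48329132   65.05809384]
```

View pics/c3.png

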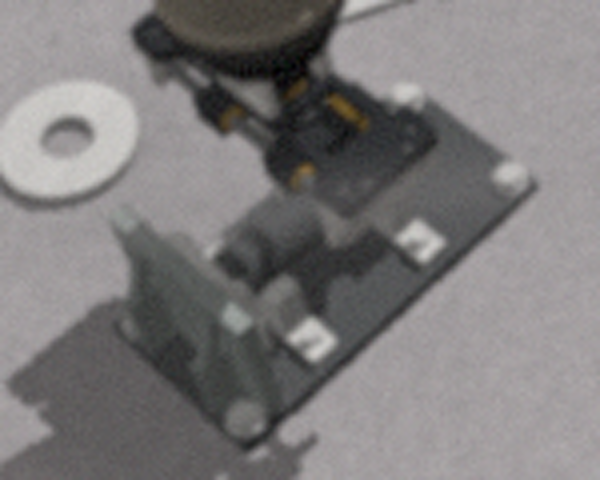

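The scene crop shows the pipe lying in the vees, with its plain end at about crop (240,260), close behind the flange plate. I'll check the thread end in the top view against where it should be.

```bash
python3 - <<'E'
from h import *
snap('top','t3.png')
im=cv2.imread('pics/t3.png'); b=cv2.resize(im[195:295,390:550],None,fx=5,fy=5,interpolation=cv2.INTER_CUBIC)
b=np.clip(b*1.5,0,255).astype('uint8')
O=np.array([550.1,-197,0]);d=np.array([.2377,-.9713,0]);n=np.array([.9713,.2377,0])
def J(x,y,z): return tuple(int(v) for v in ((proj('top',O+x*d+y*n+[0,0,z])-[390,195])*5+2))
for x in(-75,-47):
    cv2.line(b,J(x,-25,62),J(x,-17,62),(0,0,255),1);cv2.line(b,J(x,17,62),J(x,25,62),(0,0,255),1)
for y in(-17,17): cv2.line(b,J(-95,y,62),J(-75,y,62),(0,255,0),1)
cv2.line(b,J(-47,28,56),J(-47,-28,56),(255,255,0),1)
cv2.imwrite('pics/c4.png',b)
E
```

```text
(no output)
```

View pics/c4.png

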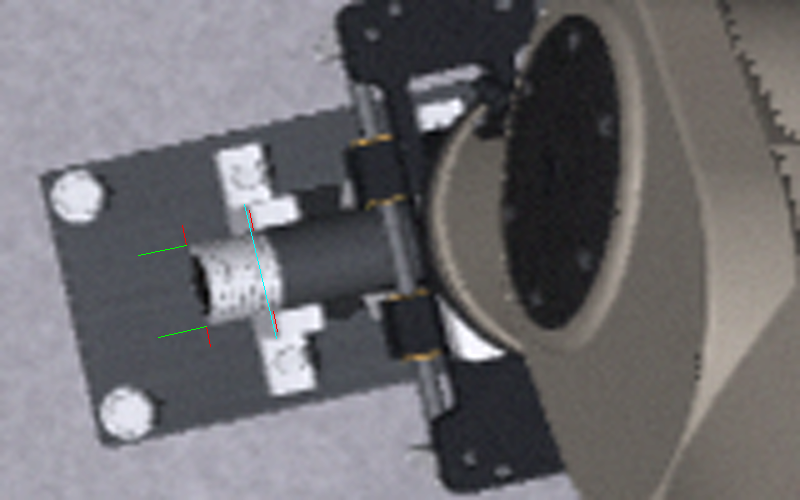

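The thread end sits about 1 mm from its predicted seated position in the top view, at crop (190,248) against (186,245), and it lines up with the axis. So the contact is with the flange face, and I can raise the push.

```bash
M="python3 -m handwheel"
S='from h import *
s=manip.get_state();f=s["force"];print(s["time"],s["wrist_torque"],f,"push",-(f@[.2377,-.9713,0]).round(2),"lat",(f@[.9713,.2377,0]).round(2),s["ee_pos"],s["ee_rot"])'
for i in 1 2 ; do $M '[[-0.0002,0,0,0,0,0],[-0.0004,0,0,0,0,0],[-0.0006,0,0,0,0,0],[-0.0008,0,0,0,0,0],[-0.001,0,0,0,0,0]]' >/dev/null;  python3 -c "$S"; done
```

```text
21.9667 [2.16420931 0.24799983 0.10243991] [-1.3919142   8.71084168  6.74238864] push 8.79 lat 0.72 [ 549.88619858 -201.50485715   65.06661622] [-1.94754978e+00 -2.46342982e+00 -6.77121705e-04]
22.3833 [2.72658542 0.48191489 0.12283121] [-1.88524511 12.249439    7.29239205] push 12.35 lat 1.08 [ 549.86871982 -201.55729829   65.00205315] [-1.94690414e+00 -2.46321552e+00 -8.57437796e-04]
```

```bash
M="python3 -m handwheel"
S='from h import *
s=manip.get_state();f=s["force"];print(s["time"].__round__(2),f.round(1),"push",-(f@[.2377,-.9713,0]).round(2),"lat",(f@[.9713,.2377,0]).round(2),s["ee_pos"].round(1),s["gripper_width"])'
$M '[[-0.0002,0,0,0,0,0],[-0.0004,0,0,0,0,0],[-0.0004,0,0,0,0,0],[-0.0004,0,0,0,0,0],[-0.0004,0,0,0,0,0]]' >/dev/null;  python3 -c "$S"
for i in 1 2 3 4 5 6 7 8 9 10 11 12; do $M '[[0,0,0,0,0,0],[0,0,0,0,0,0],[0,0,0,0,0,0],[0,0,0,0,0,0],[0,0,0,0,0,0]]' >/dev/null; python3 -c "$S"; done
```

```text
22.8 [-2.5 12.4  8.2] push 12.64 lat 0.55 [ 549.9 -201.6   65.1] 32.844455421913025
23.22 [-3.  12.7  8.7] push 13.06 lat 0.15 [ 549.9 -201.5   65. ] 33.1271447701102
23.63 [-2.7 12.1  8.2] push 12.42 lat 0.27 [ 549.9 -201.5   65. ] 32.64424835209862
24.05 [-2.8 11.9  8.5] push 12.27 lat 0.09 [ 549.9 -201.5   65. ] 33.18712387896371
24.47 [-2.6 12.7  9.1] push 12.93 lat 0.46 [ 549.9 -201.6   65. ] 33.25096901947863
24.88 [-2.4 12.7  8.5] push 12.91 lat 0.65 [ 549.9 -201.6   65. ] 32.89691624102892
25.3 [-3.  11.7  7.8] push 12.13 lat -0.16 [ 549.9 -201.6   65. ] 32.96322051891741
25.72 [-2.8 11.5  8.8] push 11.85 lat 0.02 [ 549.9 -201.6   65. ] 33.065241803089556
26.13 [-3.3 12.8  9. ] push 13.25 lat -0.14 [ 549.9 -201.6   65. ] 32.705101209437515
26.55 [-2.6 12.1  8.9] push 12.4 lat 0.35 [ 549.9 -201.5   65. ] 32.780161574297594
26.97 [-2.5 12.6  8.5] push 12.86 lat 0.62 [ 549.9 -201.6   65. ] 33.07550052360928
27.38 [-2.3 12.8  9.2] push 12.99 lat 0.78 [ 549.9 -201.6   65. ] 32.651488401527
27.8 [-3.5 12.5  8.3] push 12.94 lat -0.47 [ 549.9 -201.5   65. ] 32.77985801194459
```

Steady for over 4 s at about 12.6 N; handing in while still pushing.

```bash
python3 -c "
from workcell import manip
print(manip.sign_off())"
```

```text
the job is handed in; nothing more can be done
None
```

The stub lies in both vee-blocks with its plain end against the flange face. It has been pushed at about 12.6 N on the wrist reading for 5 s and is still gripped and pushed; I handed the job in at about 28 s, and nothing else on the bench was handled.

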